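# Lay the sold candlestick down for wrapping

## Task

The taller of the two standing brass candlesticks is sold: lay it on its side in the middle of the cardboard sheet, lengthwise, ready for wrapping. Pinch it by its top, press its foot on the cardboard and swing it down between your fingers, letting go only when it is nearly flat. Leave the shorter candlestick where it stands.

Things in the scene. Friction and masses are not known exactly. Their poses are not given: they have to be found in the camera images.
- tall_candlestick: The taller brass candlestick, standing, 160 mm high, about 0.3 kg. Origin on its long axis, half-way up (80 mm from foot and top); its z axis runs from foot to top, x and y along the sides of its square base plate, 54 x 54 mm and 14 mm thick. Stem 16 mm thick (swellings to 36 mm); the top 46 mm is a plain round socket 30 mm in diameter, the widest part above the stem.
- short_candlestick: A shorter brass candlestick of the same make, standing, 100 mm high, with the same 54 mm square base and 30 mm socket. Origin on its long axis, half-way up, z towards its top. Not to be moved.
- pad: Sheet of brown cardboard lying fixed on the counter, 260 mm long (its x axis, which points away from the robot, within 30 degrees), 180 mm wide (its y axis) and 8 mm thick. Origin at the centre of its underside, at counter height 0; its top face is 8 mm above that.
Not all that is in view belongs to the job. What is shaped like the tall_candlestick but blue or purple is not meant.

How it is judged (in metres and radians):
On the way, in this order (a step that is already met when the one before it is completed fails the run):
1. the taller candlestick, held in the fingers, leans about half-way (20 to 60 degrees from upright) with its foot pressed on the cardboard (contact force between the fingers and tall_candlestick above 1 N and contact force between tall_candlestick and pad above 0.5 N and angle between tall_candlestick's own z axis and vertical between 0.35 and 1.05 rad), for 0.1 s.
2. still held in the fingers and touching the cardboard, it is nearly flat (over 65 degrees from upright) (contact force between the fingers and tall_candlestick above 1 N and contact force between tall_candlestick and pad above 0.2 N and angle between tall_candlestick's own z axis and vertical above 1.13 rad), for 0.1 s.
At the end, for the whole second after the job is handed in: The taller candlestick lies still on its side on the cardboard, its mid-point within 30 mm of the middle of the sheet and its length within 15 degrees of the sheet's length, either way round; the shorter candlestick is within 20 mm of where it stood (angle between tall_candlestick's own z axis and vertical between 1.4 and 1.75 rad and angle between the z axis of tall_candlestick and the x axis of pad, either way round below 0.26 rad and horizontal distance between tall_candlestick and pad below 0.03 m and height (world z) of tall_candlestick between 0.02 and 0.04 m and linear speed of tall_candlestick below 0.02 m/s and distance of short_candlestick from where it was at the start of the episode below 0.02 m); the robot touches nothing.
It fails at once if the shorter candlestick is moved by more than 20 mm (distance of short_candlestick from where it was at the start of the episode above 0.02 m).
It also fails if it takes over 51 s, if anything falls off the work surface, if the arm or the gripper's body presses on something with over 40 N, if the wrist force passes 120 N, or if a joint passes its speed limit or range.

## Robot

A 7-joint arm with a two-finger parallel gripper is mounted at the origin on the work surface. World frame = base frame: x ahead of the robot, y to its left, z up, the work surface at z = 0. Lengths are in mm, angles in rad, forces in N, time in s.
With the tool pointing down it reaches from about 400 to 875 mm from the base axis. Payload 19.3 kg.
Tool frame: the origin (TCP) lies at the very end of the fingers, on their centre line; the grasp point (between the pads) lies 19 mm behind it (grip_point_offset is the z of the grasp point in the tool frame, in mm); z points along the fingers, y is the line along which they close (so a half turn about z gives the same grasp; the last joint's range is limited). The gripper opens to 85 mm and grips with 20 to 120 N. Pads are 22 mm wide; open, the fingers measure 114 mm over their backs; the gripper's body (76 mm by 85 mm) begins 54 mm behind the grasp point. The pads swing forward as they close: fully open they stand 13 mm farther back than shut.
Start: joints at [1.148, 0.521, -0.036, 1.599, 0.021, 1.021, -0.113], TCP at [215.926, -586.507, 231.291] pointing down, gripper open.
Joint ranges: [-2.91, 2.91], [-0.3, 2.13], [-1.5, 1.42], [0.17, 2.43], [-1.26, 4.41], [0.16, 1.93], [-2.52, 2.52]. Speed limits (rad/s): [1.89, 1.89, 2.39, 2.39, 3.01, 3.01, 3.01].

## Interface

Orientations are given as a 3x3 rotation matrix whose columns are the frame's x, y, z axes.
In Python, from workcell import movep, movel, goto_joints, open_gripper, clamp, wait, inverse_kinematics, read_state, camera, PlanningError, finish_job, grip_point_offset gives the robot as it stands. Calls block until the motion is done:
- movep(position, orientation): joint-space move of the TCP to a pose.
- movel(position, frame=None, max_speed=150, guard=None): straight line of the TCP; frame=None keeps the orientation; max_speed is the mean speed in mm/s. With guard (N) it stops when the force on the tool has changed by that much, and returns True; else False.
- goto_joints(angles): joint-space move.
- open_gripper() and clamp(): open the fingers fully, or close them until they stop; the grip force is fixed at half the most.
- wait(seconds).
- inverse_kinematics(position, orientation): joint angles nearest the present ones, or None.
- read_state(): the state.
- camera(name): name is "side" or "top" or "wrist"; returns a dict with "image" (400x640x3 uint8, blue, green, red), "range_z" (400x640 float32, mm along the optical axis (not along the pixel's ray), 0 where there is no reading), "fx", "fy", "cx", "cy" (pixels), "cam_to_world" (4x4, takes a point from camera to world coordinates). Camera axes: x right, y up, looking along -z (the intrinsics and any distortion apply to the point x, -y, -z); pixel columns grow to the right and rows downward; lengths in mm; the calibration is good to about 2 mm. A picture is of the moment at which its call begins.
A pose or a line that the arm cannot do raises PlanningError and nothing moves.
- finish_job(): hands the job in; it is judged then, once.
The state is a dict: "time": time; "qpos": joint angles; "qvel": joint speeds; "joint_efforts": joint torques, N m; "eef_pos": TCP position; "tool_rot": TCP orientation; "ft_force": force on the tool from outside, world axes, zero at the start; "torque": the same for the moment, N m; "finger_gap": finger opening in mm; "gripper_force": force on a finger pad.
Only numpy, scipy, OpenCV 4.12 (cv2) and the standard library are available. Lean on these libraries where they do the work, as an engineer would, in place of code of your own. Each camera call takes 0.05 s, during which the arm holds its last target. There are 200 camera calls.

## Working session

There is one attempt and no reset: what is moved stays moved. The work goes in short steps, each a Python script; the robot and the scene stay as the last script left them, time stands still between calls to the robot, and variables do not carry over. Pictures are saved under pics/ and viewed, at most 10 in all, crops included, and the job is handed in when it is done.

```bash
mkdir -p pics; ls
python3 - <<'E'
from workcell import *
import cv2,numpy as np,pickle
d={n:camera(n) for n in("top","side")}
pickle.dump(d,open("d.pkl","wb"))
for n in d:
    cv2.imwrite(f"pics/{n}0.png",d[n]["image"]); print(n,d[n]["cam_to_world"].round(3).tolist(),d[n]["fx"],[k for k in d[n]])
s=read_state();print(s["time"],s["tool_rot"],grip_point_offset)
E
```

```text
pics
top [[-0.027, 0.988, -0.15, 502.455], [-1.0, -0.026, 0.005, -11.746], [0.001, 0.15, 0.989, 863.424], [0.0, 0.0, 0.0, 1.0]] 375.4085138252136 ['image', 'range_z', 'fx', 'fy', 'cx', 'cy', 'cam_to_world']
side [[-0.757, 0.409, -0.509, 246.457], [-0.653, -0.455, 0.606, 454.429], [0.016, 0.791, 0.612, 539.413], [0.0, 0.0, 0.0, 1.0]] 426.18129471206765 ['image', 'range_z', 'fx', 'fy', 'cx', 'cy', 'cam_to_world']
0.1 [[ 9.38417310e-01  3.45503694e-01 -3.86205420e-04]
 [ 3.45503909e-01 -9.38416821e-01  9.58968663e-04]
 [-3.10944464e-05 -1.03334828e-03 -9.99999466e-01]] -18.700000000000003
```

View pics/top0.png

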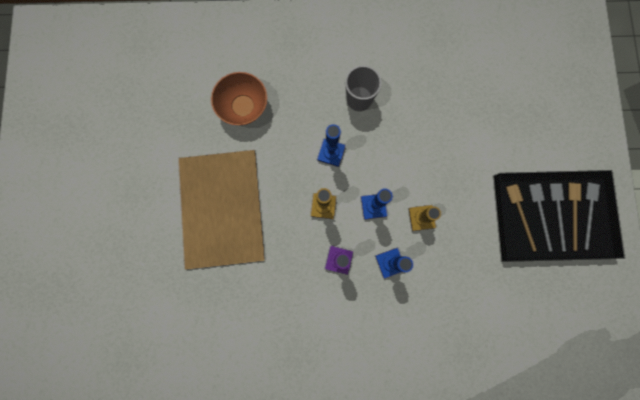

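View pics/side0.png

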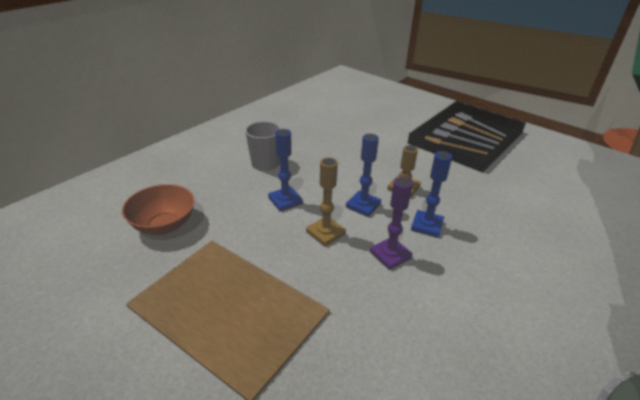

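Top view: the brass candidates are at (323,203) and (424,216). Blue ones are at (332,145), (377,203) and (395,263), and a purple one at (340,260). In the side view, brass (327,200) is clearly taller than brass (404,170). So the target is top (323,203). The pad is at (221,210). Next I measure the heights and take a close crop.

```bash
cat > h.py <<'E'
import numpy as np,cv2
def cloud(c):
    z=c["range_z"].astype(float);v,u=np.mgrid[:z.shape[0],:z.shape[1]]
    p=np.stack([(u-c["cx"])/c["fx"]*z,-(v-c["cy"])/c["fy"]*z,-z],-1)
    M=c["cam_to_world"];w=p@M[:3,:3].T+M[:3,3];w[z==0]=np.nan
    return w
E
python3 - <<'E'
import pickle,numpy as np,cv2
from h import *
d=pickle.load(open("d.pkl","rb"))
for n,c in d.items():
    w=cloud(c);hsv=cv2.cvtColor(c["image"],cv2.COLOR_BGR2HSV).astype(int)
    H,S,V=hsv[...,0],hsv[...,1],hsv[...,2];Z=w[...,2]
    with np.errstate(invalid='ignore'):
        tall=(Z>18)&(w[...,0]>200)&(w[...,0]<900)&(abs(w[...,1])<450)
    print(n,"counter z",np.nanmedian(Z[200:240,280:300]) if n=="top" else "")
    k,lab,st,ce=cv2.connectedComponentsWithStats(tall.astype(np.uint8))
    for i in range(1,k):
        if st[i,4]<40: continue
        m=lab==i;P=w[m];t=P[P[:,2]>P[:,2].max()-12]
        print("obj",ce[i].round(),"hsv",np.median(hsv[m],0),"zmax",P[:,2].max().round(1),"top xy",((t[:,:2].max(0)+t[:,:2].min(0))/2).round(1),"topext",np.ptp(t[:,:2],axis=0).round(),"all",P[:,:2].min(0).round(),P[:,:2].max(0).round())
    pm=(H>5)&(H<22)&(S>80)&(Z<14)&(Z>-5)
    k,lab,st,ce=cv2.connectedComponentsWithStats(pm.astype(np.uint8))
    i=1+np.argmax(st[1:,4]);P=w[lab==i]
    r=cv2.minAreaRect(P[:,:2].astype(np.float32));print("pad",r,cv2.boxPoints(r).round(1).tolist(),np.median(P[:,2]))
    # base plates (z 9..18) brass
    bm=(H>12)&(H<32)&(S>110)&(Z>8)&(Z<18)
    k,lab,st,ce=cv2.connectedComponentsWithStats(bm.astype(np.uint8))
    for i in range(1,k):
        if st[i,4]>60 and not(abs(ce[i][0]-221)<45 and n=="top"):
            P=w[lab==i];r=cv2.minAreaRect(P[:,:2].astype(np.float32));print("base",ce[i].round(),st[i,4],r,np.median(P[:,2]))
c=d["side"]["image"];t=d["top"]["image"]
cv2.imwrite("pics/crop.png",np.hstack([cv2.resize(c[130:270,270:430],(400,350)),cv2.resize(t[170:245,285:370],(397,350))]))
E
```

```text
top counter z -0.7477827124508849
obj [362.  93.] hsv [30.  5. 56.] zmax 92.4 top xy [ 868.7 -113.7] topext [62. 77.] all [ 838. -152.] [900. -75.]
obj [234. 104.] hsv [ 10. 150. 103.] zmax 52.7 top xy [850.8 167.5] topext [ 98. 128.] all [802. 103.] [900. 232.]
obj [331. 140.] hsv [110. 179.  81.] zmax 162.8 top xy [743.2 -40.6] topext [30. 28.] all [726. -57.] [758. -24.]
obj [503. 217.] hsv [75. 24. 18.] zmax 32.8 top xy [ 580.6 -433.7] topext [200.  32.] all [ 481. -450.] [ 680. -418.]
obj [323. 200.] hsv [ 21. 143.  88.] zmax 162.4 top xy [616.9 -19.6] topext [29. 27.] all [601. -36.] [631.  -2.]
obj [379. 200.] hsv [110. 181.  88.] zmax 162.8 top xy [ 613.7 -135.2] topext [29. 28.] all [ 596. -152.] [ 631. -118.]
obj [427. 215.] hsv [ 21. 152.  79.] zmax 103.3 top xy [ 584.  -244.1] topext [29. 30.] all [ 568. -259.] [ 600. -227.]
obj [340. 260.] hsv [136. 108.  95.] zmax 162.6 top xy [493.8 -50.6] topext [28. 28.] all [478. -65.] [511. -35.]
obj [398. 263.] hsv [110.  184.   91.5] zmax 163.3 top xy [ 484.4 -166.4] topext [29. 28.] all [ 468. -180.] [ 501. -150.]
pad ((618.2662
[... 1384 characters left out ...]
-19.8] topext [31. 30.] all [597. -37.] [631.  -2.]
obj [166. 211.] hsv [  9. 117. 114.] zmax 52.5 top xy [849.3 167.4] topext [101. 128.] all [799. 103.] [900. 231.]
pad ((615.7352294921875, 218.22303771972656), (259.1463928222656, 179.27845764160156), 5.110426902770996) [[478.70001220703125, 296.0], [494.70001220703125, 117.4000015258789], [752.7999877929688, 140.5], [736.7999877929688, 319.0]] 8.31883086264753
base [320. 233.] 221 ((615.8316650390625, -6.071611404418945), (28.79897117614746, 52.73816680908203), 77.46808624267578) 14.263690694749585
base [231. 323.] 4326 ((606.6790161132812, 227.97474670410156), (135.37713623046875, 226.54901123046875), 89.83364868164062) 8.763999110193936
```

View pics/crop.png

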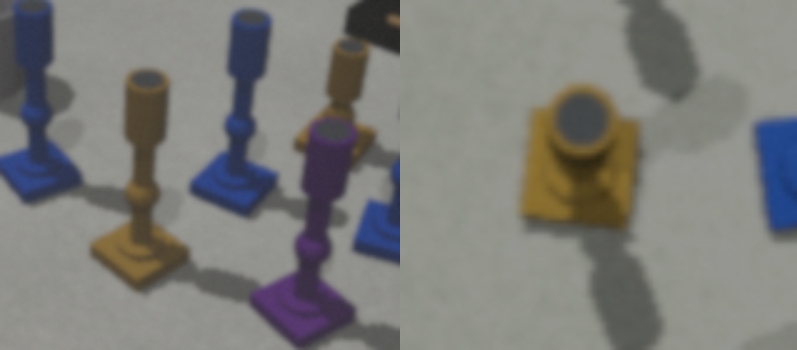

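The crop confirms it: the brass stick with a tall stem (crop (145,160)) is the tall one (top z≈162), and the shorter brass stick behind it (350,90) measures 103. Target axis ≈(616.3,-19.8), base yaw -8°. Pad centre ≈(617,217), yaw +5°. I'll swing towards -x of the pad. First I check reachability, then grasp.

```bash
cat >> h.py <<'E'
from workcell import *
rad=np.radians
C=np.array([617.,217.]);PY=rad(5.0);S=140.;PHI=rad(30);Z=np.array([0,0,1.])
p=np.array([np.cos(PY),np.sin(PY),0]);u=-p
GO=-grip_point_offset
def R(yaw,phi):
    x=np.array([np.cos(yaw),np.sin(yaw),0]);y=np.array([np.sin(yaw),-np.cos(yaw),0])
    z=-(np.sin(phi)*-x+np.cos(phi)*Z)
    return np.stack([np.cross(y,z),y,z],1)
EDGE=np.append(C,8.)-80*u
def tcp(th,edge=EDGE,phi=PHI):
    g=edge+(-27*np.cos(th)+S*np.sin(th))*u+(27*np.sin(th)+S*np.cos(th))*Z
    return g+R(PY,phi)[:,2]*GO
def st(m=""):
    s=read_state();print(m,round(s["time"],1),"tcp",s["eef_pos"].round(1) if hasattr(s["eef_pos"],"round") else s["eef_pos"],"F",np.round(s["ft_force"],1),"gap",round(float(s["finger_gap"]),1),"gf",np.round(s["gripper_force"],1))
E
python3 - <<'E'
from h import *
RG=R(rad(-8),0);g=[616.3,-19.8]
print(inverse_kinematics(g+[270.],RG))
for th in (30,50,70,90): print(th,tcp(rad(th)).round(),inverse_kinematics(tcp(rad(th)),R(PY,PHI)))
movep(g+[270.],RG); st("above")
movel(g+[S-GO]); st("down")
clamp(); st("clamped")
movel(g+[S-GO+90.]); st("lifted")
cv2.imwrite("pics/lift.png",camera("side")["image"])
E
```

```text
[ 0.08844965  0.47851035 -0.22272962  1.57055655  0.11406995  1.10529557
 -1.87175729]
30 [660. 221. 127.] [-0.93741422  0.70228435  0.6223418   1.96961479 -1.16627101  0.18342421
 -0.89922111]
50 [616. 217. 102.] None
70 [584. 214.  65.] [-0.68901249  0.6548866   0.15785761  2.1547933   2.28609291  0.19356663
  1.95269645]
90 [567. 213.  19.] [-0.39966284  0.73793461 -0.24388153  2.18123301  2.1325615   0.45880552
  2.17216799]
above 2.6 tcp [616.3 -20.8 269.9] F [-0.6  0.2  0.2] gap 85.1 gf 0.0
down 3.7 tcp [616.8 -19.8 122.1] F [-0.2 -0.2  0.2] gap 85.1 gf 0.0
clamped 4.3 tcp [616.5 -19.7 121.7] F [-2.3  1.   5.8] gap 28.7 gf 59.0
lifted 5.0 tcp [615.8 -19.8 210.3] F [-0.2 -0.3 -3.3] gap 28.9 gf 59.4
```

Grasped and lifted. The 30° tilt towards the robot is near the joint limits, so I'll scan both swing directions and several tilts.

```bash
python3 - <<'E'
import re
s=open("h.py").read()
s=s.replace("u=-p\n","SG=-1.;u=SG*p\n").replace("np.sin(phi)*-x+","SG*np.sin(phi)*x+")
open("h.py","w").write(s)
E
python3 - <<'E'
import h
from h import *
for sg in(-1.,1.):
    h.SG=sg;h.u=sg*p;e=np.append(C,8.)-80*h.u
    for phi in(0,10,15,20,25,30,40):
        qs=[inverse_kinematics(tcp(rad(t),e,rad(phi)),R(PY,rad(phi))) for t in(max(phi,5),35,50,65,80,92)]
        print(sg,phi,["None" if q is None else np.round(q,2)[[0,2,4,5,6]].tolist() for q in qs][::2], sum(q is None for q in qs))
E
```

```text
-1.0 0 [[-0.24, -0.27, 0.23, 1.04, -2.03], [-0.26, -0.27, 0.24, 0.82, -2.11], [-0.29, -0.24, 0.27, 0.65, -2.17]] 0
-1.0 10 [[-0.28, -0.23, 0.3, 0.77, -2.12], [-0.34, -0.19, 0.33, 0.58, -2.22], [-0.42, -0.1, 0.35, 0.39, -2.3]] 0
-1.0 15 [[-0.32, -0.18, 0.35, 0.62, -2.19], [-0.41, -0.1, 0.38, 0.45, -2.3], [-0.53, 0.03, 0.38, 0.25, -2.36]] 0
-1.0 20 [[-0.39, -0.09, 0.4, 0.47, -2.28], [-0.52, 0.02, 0.43, 0.3, -2.37], [-0.87, 0.47, -1.2, 0.16, -0.88]] 1
-1.0 25 [[-0.52, 0.06, 0.45, 0.3, -2.37], [-0.93, 0.57, -1.01, 0.2, -1.06], [-1.01, 0.63, 4.29, 0.24, -0.16]] 1
-1.0 30 [[-0.94, 0.62, -1.17, 0.18, -0.9], 'None', [-0.87, 0.38, 3.09, 0.21, 1.07]] 2
-1.0 40 [[-0.99, 0.6, 3.27, 0.25, 0.88], [-1.02, 0.6, 3.21, 0.31, 0.91], [-1.07, 0.59, 3.16, 0.51, 0.84]] 0
1.0 0 [[-0.28, -0.29, 0.22, 0.77, -2.17], [-0.25, -0.27, 0.24, 0.85, -2.1], [-0.25, -0.25, 0.26, 0.83, -2.08]] 0
1.0 10 [[-0.23, -0.32, 0.15, 1.0, -2.07], [-0.23, -0.3, 0.17, 1.09, -2.03], [-0.23, -0.29, 0.2, 1.08, -2.01]] 0
1.0 15 [[-0.22, -0.32, 0.12, 1.13, -2.04], [-0.22, -0.3, 0.15, 1.21, -2.0], [-0.22, -0.29, 0.18, 1.21, -1.98]] 0
1.0 20 [[-0.21, -0.32, 0.1, 1.25, -2.01], [-0.22, -0.31, 0.13, 1.33, -1.98], [-0.22, -0.3, 0.15, 1.34, -1.96]] 0
1.0 25 [[-0.21, -0.32, 0.08, 1.38, -1.99], [-0.22, -0.31, 0.1, 1.44, -1.97], [-0.23, -0.3, 0.13, 1.46, -1.94]] 0
1.0 30 [[-0.21, -0.32, 0.06, 1.5, -1.98], [-0.22, -0.31, 0.08, 1.56, -1.96], [-0.23, -0.3, 0.11, 1.59, -1.93]] 0
1.0 40 [[-0.22, -0.31, 0.03, 1.76, -1.95], [-0.23, -0.31, 0.04, 1.79, -1.95], [-0.25, -0.29, 0.07, 1.86, -1.91]] 0
```

View pics/lift.png

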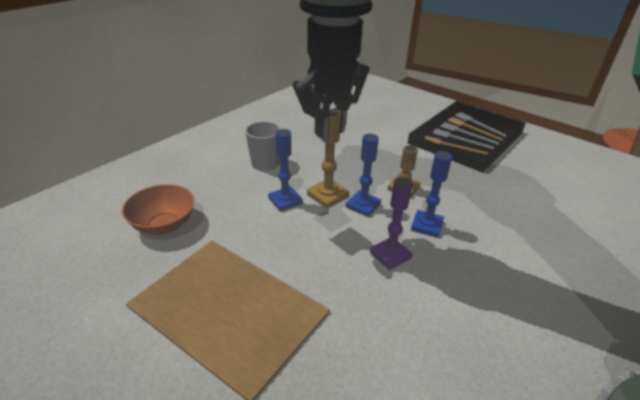

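The picture shows the stick hanging upright in the fingers (base at (328,192)), with the neighbours untouched. Swinging towards +x with a 30° tilt is comfortable for the arm, so I use that.

```bash
sed -i 's/SG=-1\./SG=1./' h.py
python3 - <<'E'
from h import *
a=tcp(PHI)
movep(a+70*Z,R(PY,PHI)); wait(.3); st("above pad")
hit=movel(a-12*Z,max_speed=40,guard=6); st(f"hit {hit} nominal {a.round(1)}")
cv2.imwrite("pics/tilt.png",camera("side")["image"])
E
```

```text
above pad 6.3 tcp [574.7 212.5 197. ] F [-0.9  1.  -3.8] gap 28.4 gf 59.4
hit True nominal [574.4 213.3 126.5] 7.9 tcp [574.7 213.2 126.5] F [ 3.1 -0.3  7.1] gap 28.7 gf 60.8
```

View pics/tilt.png

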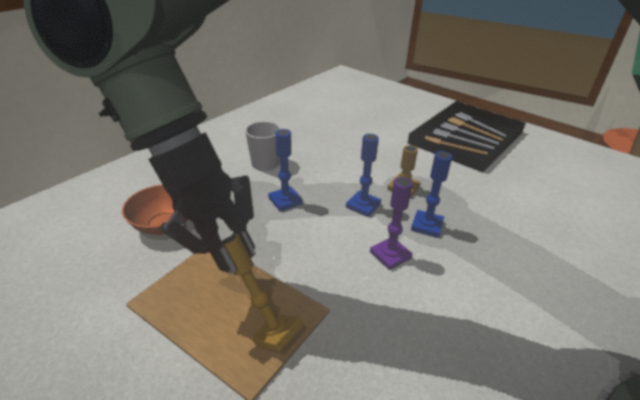

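The picture shows the stick leaning about 30° in the fingers, with its foot edge on the cardboard at (280,338). Contact came exactly at the nominal height. I press slightly and start the swing.

Run:
```python
from h import *
e=EDGE-2*Z
movel(tcp(PHI,e),max_speed=30); wait(.3); st("press")
for t in(36,42,48,54,60):
    movel(tcp(rad(t),e),max_speed=60); st(t)
    if np.linalg.norm(read_state()["ft_force"])>60: break
cv2.imwrite("pics/mid.png",camera("side")["image"])
```

```text
press 8.5 tcp [575.3 213.5 126.1] F [ 4.   0.1 15. ] gap 29.1 gf 61.7
36 8.9 tcp [588.9 214.5 120. ] F [ 3.4 -1.4 11.8] gap 28.8 gf 61.4
42 9.3 tcp [602.  215.6 112.5] F [ 3.4 -0.5  7.1] gap 28.7 gf 61.4
48 9.7 tcp [614.2 216.8 103.8] F [ 2.1 -0.1  6.4] gap 28.8 gf 61.7
54 10.1 tcp [625.7 217.8  93.9] F [ 3.8 -0.5  7.3] gap 28.6 gf 62.7
60 10.5 tcp [636.1 218.7  82.6] F [5.7 0.5 3.7] gap 29.0 gf 62.5
```

View pics/mid.png

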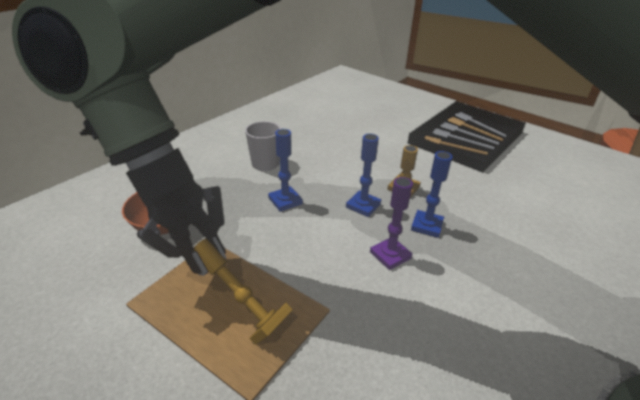

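It pivots as planned: about 60° now, foot at (272,322) on the sheet. Continuing to nearly flat.

Run:
```python
from h import *
e=EDGE-3*Z
for t in(66,72,78,83,87):
    movel(tcp(rad(t),e),max_speed=60); st(t)
wait(.3); st("flat")
for n in("side","top"): cv2.imwrite(f"pics/flat_{n}.png",camera(n)["image"])
```

```text
66 10.9 tcp [644.9 219.2  69.9] F [ 4.4 -0.8  2.5] gap 29.0 gf 62.8
72 11.3 tcp [652.4 219.9  56.7] F [ 1.9 -1.2  2.8] gap 28.9 gf 62.9
78 11.7 tcp [658.8 220.7  43.3] F [ 0.6 -0.3  2. ] gap 29.1 gf 61.8
83 12.1 tcp [663.  220.9  32. ] F [-1.4 -0.8  0.7] gap 28.6 gf 60.7
87 12.4 tcp [665.8 221.2  22.6] F [-1.  -0.1  0.8] gap 28.7 gf 59.3
flat 12.7 tcp [665.7 221.3  23.1] F [-2.1 -1.2 -0.4] gap 29.0 gf 59.2
```

View pics/flat_side.png

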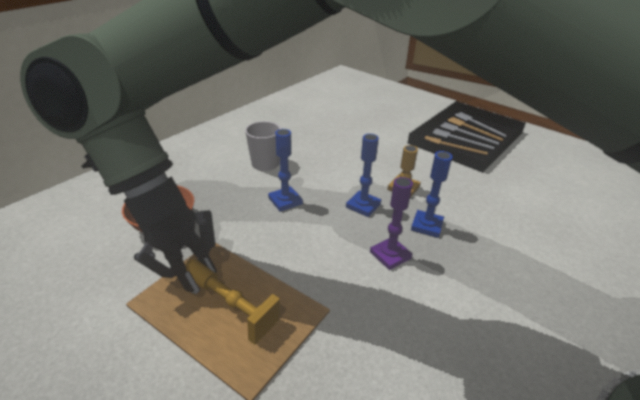

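The stick is nearly flat, foot at (264,318), still held. I measure where it lies before letting go.

```bash
cat >> h.py <<'E'
def meas():
    for n in("side","top"):
        c=camera(n);w=cloud(c);hsv=cv2.cvtColor(c["image"],cv2.COLOR_BGR2HSV)
        with np.errstate(invalid='ignore'):
            m=(w[...,2]>13)&(w[...,2]<75)&(hsv[...,1]>90)&(hsv[...,0]>8)&(hsv[...,0]<32)&(np.abs(w[...,0]-C[0])<125)&(np.abs(w[...,1]-C[1])<85)
        d=w[m]-np.append(C,0);a=d@p;b=d@np.array([-p[1],p[0],0])
        print(n,m.sum(),"along",a.min().round(),a.max().round())
        for lo in range(-100,100,15):
            k=(a>=lo)&(a<lo+15)
            if k.sum()>3: print("  ",lo+7,"b",b[k].min().round(),b[k].max().round(),"zmax",d[k,2].max().round())
E
python3 -c "
from h import *
meas()"
```

```text
side 2118 along -86.0 75.0
   -93 b -23.0 27.0 zmax 62.0
   -78 b -28.0 28.0 zmax 65.0
   -63 b -9.0 27.0 zmax 55.0
   -48 b -8.0 9.0 zmax 47.0
   -33 b -10.0 11.0 zmax 53.0
   -18 b -11.0 13.0 zmax 54.0
   -3 b -7.0 8.0 zmax 51.0
   12 b -7.0 8.0 zmax 52.0
   27 b -15.0 14.0 zmax 60.0
   42 b -10.0 15.0 zmax 62.0
   57 b -11.0 17.0 zmax 75.0
   72 b -12.0 12.0 zmax 64.0Traceback (most recent call last):
  File "<string>", line 3, in <module>
    meas()
    ~~~~^^
  File "h.py", line 28, in meas
    print(n,m.sum(),"along",a.min().round(),a.max().round())
                            ~~~~~^^
    return umr_minimum(a, axis, None, out, keepdims, initial, where)
ValueError: zero-size array to reduction operation minimum which has no identity
```

Midpoint is about 5 mm off centre along the sheet and about 0 mm across, aligned with its length. I lower it slightly to be sure of contact, release, retreat and re-measure.

Run:
```python
from h import *
pos=np.array(read_state()["eef_pos"])
print(movel(pos-5*Z,max_speed=15,guard=5)); wait(.3); st("low")
open_gripper(); wait(.3); st("open")
rt=np.array(read_state()["tool_rot"]);pos=np.array(read_state()["eef_pos"])
movel(pos-rt[:,2]*120,max_speed=100)
movep([450.,-80.,330.],R(0,0)); st("away")
meas()
cv2.imwrite("pics/end.png",camera("top")["image"])
```

```text
True
low 13.5 tcp [666.1 221.1  20.7] F [4.8 0.2 3.3] gap 28.9 gf 59.3
open 14.3 tcp [665.5 221.1  20.4] F [ 0.5  0.4 -0. ] gap 85.4 gf 0.0
away 17.4 tcp [450.7 -79.6 329.9] F [-0.3  0.7  0.5] gap 85.5 gf 0.0
side 2225 along -82.0 82.0
   -78 b -27.0 27.0 zmax 65.0
   -63 b -27.0 28.0 zmax 64.0
   -48 b -7.0 8.0 zmax 43.0
   -33 b -7.0 8.0 zmax 42.0
   -18 b -12.0 13.0 zmax 45.0
   -3 b -7.0 9.0 zmax 43.0
   12 b -7.0 8.0 zmax 39.0
   27 b -14.0 14.0 zmax 41.0
   42 b -14.0 15.0 zmax 42.0
   57 b -12.0 15.0 zmax 41.0
   72 b -12.0 15.0 zmax 41.0
   87 b -7.0 10.0 zmax 39.0
top 910 along -107.0 83.0
   -78 b -27.0 27.0 zmax 65.0
   -63 b -27.0 26.0 zmax 65.0
   -48 b -8.0 6.0 zmax 44.0
   -33 b -8.0 8.0 zmax 42.0
   -18 b -13.0 10.0 zmax 46.0
   -3 b -11.0 9.0 zmax 43.0
   12 b -8.0 8.0 zmax 38.0
   27 b -8.0 7.0 zmax 36.0
   42 b -15.0 14.0 zmax 43.0
   57 b -15.0 15.0 zmax 41.0
   72 b -15.0 14.0 zmax 41.0
   87 b -14.0 12.0 zmax 37.0
```

View pics/end.png

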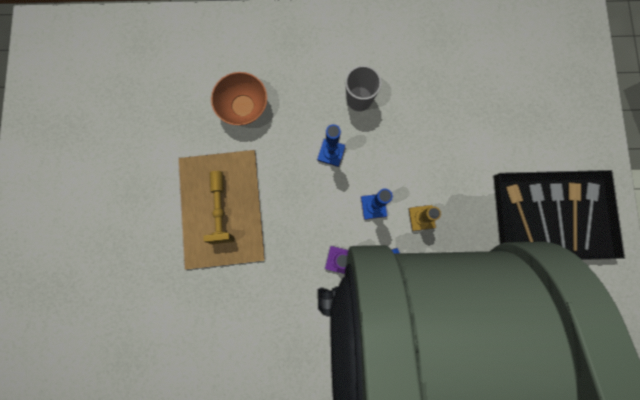

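The stick lies flat and centred on the sheet, (217,207). The short one is unmoved at (424,216), and the arm is clear.

```bash
python3 -c "
from workcell import *
print(finish_job())"
```

```text
the job is handed in; nothing more can be done
None
```

The tall brass candlestick lies on its side along the cardboard, within a few millimetres of the middle by my measurement, the shorter one was not touched, and the job is handed in; no verdict was returned.

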